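Put the honey dipper away in its covered canister

ROBOT

A 6-joint arm with a two-finger parallel gripper is mounted at the origin on the work surface. World frame = base frame: x ahead of the robot, y to its left, z up, the work surface at z = 0. Lengths are in mm, angles in rad, forces in N, time in s.
With the tool pointing down it reaches from about 275 to 1000 mm from the base axis. Payload 8.4 kg.
Tool frame: the origin (TCP) lies midway between the tips of the shut fingers; the grasp point (between the pads) lies 19 mm behind it; z points along the fingers, y is the line along which they close (so a half turn about z gives the same grasp; the last joint's range is limited). The gripper opens to 85 mm and grips with 20 to 120 N. Pads are 22 mm wide; open, the fingers measure 114 mm over their backs; the gripper's body (76 mm by 85 mm) begins 54 mm behind the grasp point. The pads swing forward as they close: fully open they stand 13 mm farther back than shut.
Start: joints at [1.197, 0.353, 1.633, -0, 1.155, -0.002], TCP at [227.057, 582.3, 231.281] pointing down, gripper open.
Joint ranges: [-2.63, 2.63], [-0.92, 2.1], [0.06, 2.66], [-1.3, 4.44], [0, 2.69], [-3.02, 3.02]. Speed limits (rad/s): [2.22, 2.22, 2.79, 3.14, 3.14, 3.14].

INTERFACE

Orientations are given as [roll, pitch, yaw] about the fixed x, y, z axes, in that order (R = Rz(yaw) Ry(pitch) Rx(roll)).
In Python, from rig import telemetry, optics, r gives the robot as it stands.
- The arm moves only by the tool play_rows, never from a script. Its arguments are lists of equal length, an entry for each row: "dp": the shift along the tool's x, y, z in units of 40 mm (1.0 is 40 mm), a list of three; "rot": the turn, a rotation vector about the tool's x, y, z in units of 6 degrees (1.0 is 6 degrees), a list of three. In form: {"dp": [[tx, ty, tz], ...], "rot": [[ax, ay, az], ...]}. A call has 1 to 5 rows; each row is the pose to reach, as a shift and turn from the pose commanded when the call began, along the tool's axes at that moment; what a row does not reach only later rows make up. A row lasts 1/12 s, in which the tool goes at most 41.7 mm and 7.16 degrees, less where a joint would pass 70% of its speed; a pose out of reach is approached as far as the arm can. A call with a gripper value outside its range is refused whole. "fingers" is the opening, from 0 (shut) to 1 (fully open), set as the call begins (left out, the last holds). The fingers move at their own pace and stop on an object; "grip_force" is the grip in N (left out, the last holds). Time passes only in rows, so rows that repeat a pose let the fingers close. It gives the time, the measured TCP pose, the force, the opening and the grip force at its end, in the units of the state.
- telemetry.sense(): the state, without advancing time (a new reading comes with each control period).
- optics.grab_frame(name): name is "scene" or "top"; returns a dict with "color" (420x560x3 uint8, red, green, blue), "mtx" (3x3 intrinsics, pixels), "R" (3x3) and "t" (3): a world point X has camera coordinates R X + t. Camera axes: x right, y down, z forward; pixel columns grow to the right and rows downward; lengths in mm; the calibration is good to about 2 mm. A picture is of the moment at which its call begins. There is no depth.
- r.sign_off(): hands the job in; it is judged then, once.
The state is a dict: "clock": time; "qpos": joint angles; "qvel": joint speeds; "joint_efforts": joint torques, N m; "eef_pos": TCP position; "tcp_rot": TCP orientation; "contact_force": force on the tool from outside, world axes, zero at the start; "wrist_torque": the same for the moment, N m; "opening": opening from 0.0 (shut) to 1.0 (fully open); "grasp_force": force on a finger pad.
Only numpy, scipy, OpenCV 4.12 (cv2) and the standard library are available. Lean on these libraries where they do the work, as an engineer would, in place of code of your own. Each camera call takes 0.05 s, during which the arm holds its last target. There are 200 camera calls.

TASK

Slide back the canister's cover, take the honey dipper out of its stand and lower it, head first and clear of the notched end, into the empty canister until you feel its head meet the bottom - how deep that is differs from day to day, so neither drop the dipper nor ram it down. Only then lean its handle into the dip in the lip at the notched end, with the head towards the opposite end, and let go of it without letting it fall; then slide the cover fully shut so that its notch goes round the handle. Do not force anything, and leave the other things on the counter where they are.

Things in the scene. Friction and masses are not known exactly. Their poses are not given: they have to be found in the camera images.
- canister: Heavy, fixed white canister, outside 88 (x) x 76 (y) x 120 mm high, walls 6 mm, mouth 76 x 64 mm. Origin: centre of its underside, z up. Guide rails on its long sides rise to z = 132 mm, 66 mm apart. Its +x end is the notched end. Inside, the top of its level, rigid bottom lies 15 to 45 mm above the underside (not told, and hard to see).
- notched_end: The canister's +x end wall, 6 x 64 x 120 mm, part of the canister, with the dip in the middle of its top edge. Origin: middle of its lower edge (canister x = 41 mm); axes as the canister's.
- lip_dip (a point): Middle of the dip in the lip (top) of the canister's +x end wall: 20 mm wide along the canister's y, 8 mm deep; this point is on the dip's floor, 112 mm above the counter, in the middle of the wall's thickness (canister x = 41 mm).
- cover (a joint): Dark wooden cover, 87 mm long, lying between the rails (z = 121 to 129 mm), with a notch 24 mm wide and 23 mm deep in the middle of its +x edge. 0 = shut, notch over the lip's dip; grows (m) as it slides to the canister's -x, stop at 0.080 = open, mouth free. Friction about 2.5 N, stays where left, cannot lift off. May start a little open.
- cover_bar (a point): Top middle of the raised bar on the cover, by which it is pushed either way: 50 mm long (canister's y), 12 mm thick (x), rising 20 mm above the cover to z = 149 mm. At cover = 0 this point is at canister x = -22 mm, and moves to -x by the joint's value.
- dipper: Wooden honey dipper, 199 mm long, 40 to 85 g: grooved round head 24 mm across and 36 mm long (end's edge rounded 3 mm), then a straight round handle 11 mm across. Origin: centre of the head's flat end; z runs along the handle. Starts head down, loose and nearly upright, in the stand. Centre of mass about 67 mm from the origin.
- dipper_top (a point): Middle of the free end of the dipper's handle, 199 mm from the dipper's origin.
- stand: Dark wooden block fixed to the counter, 75 x 75 x 50 mm, with a 28 mm square hole, 38 mm deep, in the middle of its top (the hole's floor is 12 mm above the counter). Origin: centre of its underside.
- spice_tin: Bystander: plain round steel tin, 48 mm across, 50 mm high, standing between the canister and the stand. Origin: centre of its underside. Leave it where it is.
- corn_can: Bystander: food can, 72 mm across, 110 mm high. Origin: centre of its underside. Leave it where it is.
- bean_can: Bystander: food can, 72 mm across, 110 mm high. Origin: centre of its underside. Leave it where it is.
- pickle_jar: Bystander: glass jar, 76 mm across, 120 mm high. Origin: centre of its underside. Leave it where it is.
- mug: Bystander: mug, 80 mm across, 90 mm high. Origin: centre of its underside. Leave it where it is.
- bowl: Bystander: bowl, 120 mm across, 50 mm high. Origin: centre of its underside. Leave it where it is.
- oil_bottle: Bystander: bottle, 60 mm across, 200 mm high. Origin: centre of its underside. Leave it where it is.

How it is judged:
By the outcome, as a careful person would: the job done as asked, in the order asked, and still so for the second after the job is handed in, with the robot touching nothing.
It also fails if it takes over 61 s, if anything falls off the work surface, if the arm or the gripper's body presses on something with over 40 N, if the wrist force passes 120 N, or if a joint passes its speed limit or range.

## Working session

There is one attempt and no reset: what is moved stays moved. The work goes in short steps, Python scripts to look and compute and a tool call to move; the robot and the scene stay as the last step left them, time stands still between calls to the robot, and variables do not carry over. Pictures are saved under pics/ and viewed, at most 10 in all, crops included, and the job is handed in when it is done.

Besides the shell and the picture viewer there is one more tool, called after "Emit:" by a JSON object that holds its "method" and its "body", one argument or row to a line. play_rows: Moves the arm, as the interface text tells. Its arguments: {"type":"object","properties":{"dp":{"type":"array"},"rot":{"type":"array"},"fingers":{"type":"number"},"grip_force":{"type":"number"}},"required":["dp","rot"]}

```bash
mkdir -p pics; ls; python3 - <<'E'
from rig import telemetry, optics, r
import cv2,numpy as np
print(telemetry.sense())
for n in("scene","top"):
    f=optics.grab_frame(n); cv2.imwrite(f"pics/{n}0.png",f["color"][:,:,::-1])
    np.savez(f"{n}0.npz",**f)
    print(n,f["mtx"],f["R"],f["t"],-f["R"].T@f["t"])
E
```

```text
pics
{'clock': 0.0, 'qpos': array([ 1.19662103e+00,  3.53664717e-01,  1.63415670e+00, -3.47323576e-06,
        1.15520328e+00, -2.40366483e-03]), 'qvel': array([-0.00029608, -0.00224572, -0.00037895, -0.00031342, -0.00257409,
        0.00119704]), 'joint_efforts': array([-3.14116907e-03, -6.05254555e+01, -3.42043626e+01, -3.88328253e-04,
        9.87692998e-03,  6.63582938e-06]), 'eef_pos': array([226.86500692, 581.8442465 , 230.54168197]), 'tcp_rot': array([-3.14016060e+00, -2.66595684e-07,  2.76982243e+00]), 'contact_force': array([ 0.36024254, -0.72679894, -0.17134169]), 'wrist_torque': array([-0.04780215,  0.00803106, -0.00048494]), 'grasp_force': 0.0, 'opening': 1.0035144603134567}
scene [[473.31328026   0.         282.62438583]
 [  0.         473.31328026 211.30817641]
 [  0.           0.           1.        ]] [[ 0.64136319  0.76723025 -0.00331639]
 [ 0.54722455 -0.46047144 -0.69893586]
 [-0.53777184  0.44645692 -0.71517667]] [-342.16126803 -220.27597074 1639.73486001] [1221.79329315 -570.98529893 1017.60659637]
top [[407.89684521   0.         278.3678023 ]
 [  0.         407.89684521 207.44352432]
 [  0.           0.           1.        ]] [[ 0.02959423 -0.99932848 -0.02160468]
 [-0.98777461 -0.02592883 -0.15371732]
 [ 0.15305391  0.0258897  -0.98787865]] [  -3.24944195  554.98347303 1169.54359686] [ 369.2915232   -19.13632054 1240.60751702]
```

View pics/scene0.png

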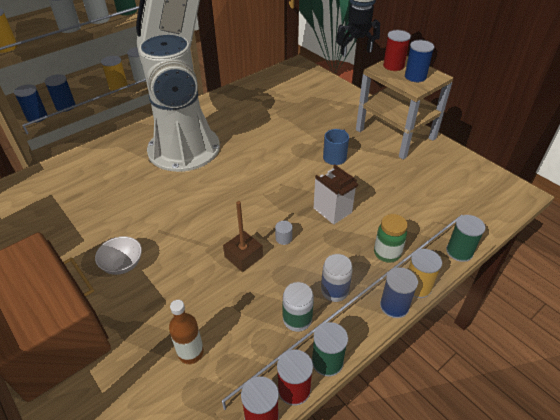

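View pics/top0.png

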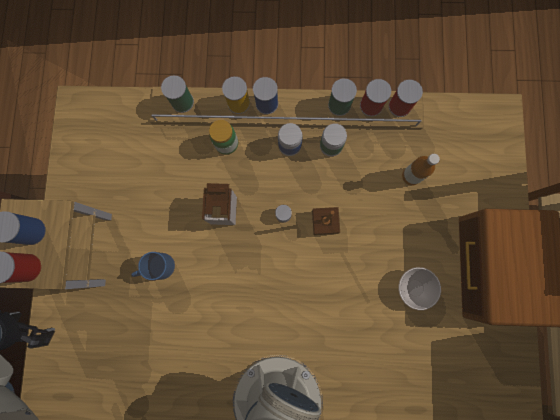

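The scene view shows the canister at about (335,195), the stand at (243,250) with the dipper top at (239,204), and the tin at (284,233). In the top view they're at (220,203), (326,221) and (283,213). I'll crop closer for detail.

```bash
python3 - <<'E'
import cv2,numpy as np
s=cv2.imread("pics/scene0.png");t=cv2.imread("pics/top0.png")
a=cv2.resize(s[155:275,215:365],None,fx=5,fy=5,interpolation=cv2.INTER_CUBIC)[:600,:750]
b=cv2.resize(t[170:250,190:350],None,fx=5,fy=5,interpolation=cv2.INTER_CUBIC)
cv2.imwrite("pics/c_s.png",a);cv2.imwrite("pics/c_t.png",b)
E
```

```text
(no output)
```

View pics/c_s.png

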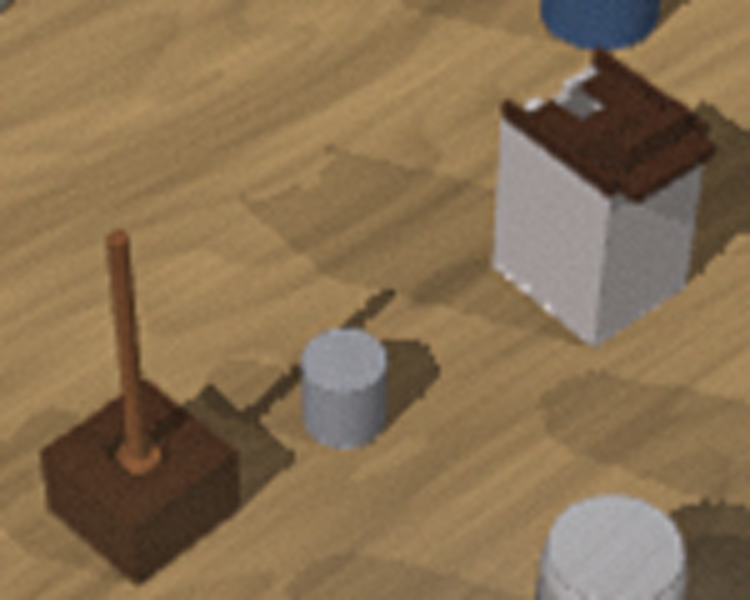

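View pics/c_t.png

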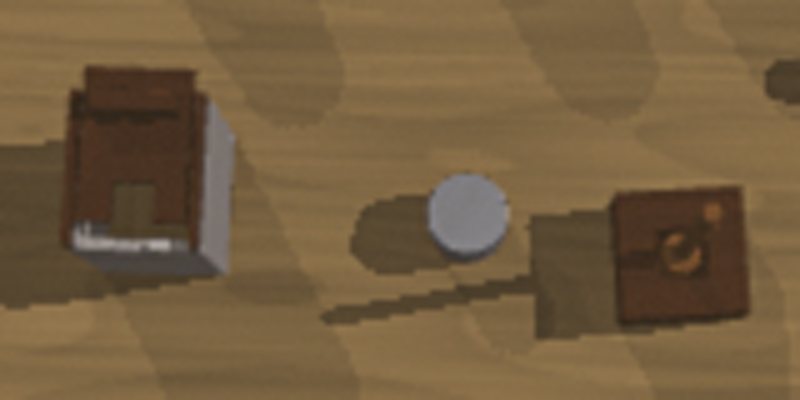

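Both crops show the notch facing the robot, with the bar at the far end. In the top crop the mouth edges are at about (66–205, 247) and the dipper top at (713,212). In the scene crop the dipper top is at (118,238).

```bash
cat > h.py <<'E'
import numpy as np,cv2
def ray(f,u,v):
    d=f["R"].T@np.linalg.inv(f["mtx"])@np.array([u,v,1.]); return -f["R"].T@f["t"],d/np.linalg.norm(d)
def onz(f,u,v,z):
    c,d=ray(f,u,v); return c+d*(z-c[2])/d[2]
def tri(f,p,g,q):
    c1,d1=ray(f,*p);c2,d2=ray(g,*q)
    s=np.linalg.lstsq(np.c_[d1,-d2],c2-c1,rcond=None)[0]
    a=c1+s[0]*d1;b=c2+s[1]*d2; return (a+b)/2,np.linalg.norm(a-b)
def proj(f,X):
    c=f["R"]@np.asarray(X,float)+f["t"]; p=f["mtx"]@c; return p[:2]/p[2]
E
python3 - <<'E'
from h import *
np.set_printoptions(precision=1,suppress=True)
S=dict(np.load("scene0.npz"));T=dict(np.load("top0.npz"))
cs=lambda x,y:(215+(x+.5)/5-.5,155+(y+.5)/5-.5)
ct=lambda x,y:(190+(x+.5)/5-.5,170+(y+.5)/5-.5)
print("dip top",tri(S,cs(118,238),T,ct(713,212)))
print("head top",tri(S,cs(138,460),T,ct(683,252)))
print("stand T z50",[onz(T,*ct(*p),50)[:2] for p in[(612,192),(742,187),(748,315),(620,322)]])
print("stand S z50",[onz(S,*cs(*p),50)[:2] for p in[(42,455),(145,380),(240,460),(140,520)]])
print("stand tri",tri(S,cs(42,455),T,ct(748,315)),tri(S,cs(240,460),T,ct(612,192)))
print("can base S z0",[onz(S,*cs(*p),0)[:2] for p in[(497,268),(597,343),(688,290)]])
print("can base T z0",[onz(T,*ct(*p),0)[:2] for p in[(225,273),(235,140)]])
print("rails T z132",[onz(T,*ct(*p),132)[:2] for p in[(66,247),(205,247),(205,95),(72,90)]])
print("rails S z132",[onz(S,*cs(*p),132)[:2] for p in[(505,103),(597,53),(613,192)]])
print("rail tri",tri(S,cs(505,103),T,ct(205,247)), tri(S,cs(597,53),T,ct(66,247)))
print("bar T z149",[onz(T,*ct(*p),149)[:2] for p in[(87,67),(195,70),(195,112),(87,110)]])
print("bar S z149",[onz(S,*cs(*p),149)[:2] for p in[(715,150),(630,195)]])
print("tin T",onz(T,*ct(468,213),50))
E
```

```text
dip top (array([ 520.9, -129.5,  209.7]), np.float64(0.06912093552090637))
head top (array([ 520.9, -130.3,   43. ]), np.float64(0.7069026061101608))
stand T z50 [array([554.7, -87.1]), array([ 559.7, -163.5]), array([ 484.2, -167.6]), array([478. , -93.1])]
stand S z50 [array([ 489.9, -170.9]), array([482. , -96.6]), array([560.7, -92.1]), array([ 559.2, -157.2])]
stand tri (array([ 484.9, -168.3,   43.4]), np.float64(0.224527691431182)) (array([555.7, -87.9,  42.3]), np.float64(0.8284774267892884))
can base S z0 [array([507.6, 145.3]), array([591. , 148.3]), array([595. , 220.3])]
can base T z0 [array([506., 146.]), array([588.9, 143.6])]
rails T z132 [array([503.4, 216.8]), array([505.5, 140.1]), array([590.5, 144.2]), array([591.5, 218.5])]
rails S z132 [array([506.4, 144.7]), array([508.5, 215. ]), array([598., 140.])]
rail tri (array([506.6, 141.7, 133.3]), np.float64(4.151138205693709)) (array([504.5, 218.4, 127.3]), np.float64(1.4814839484820905))
bar T z149 [array([601.2, 207.4]), array([601. , 147.8]), array([577.5, 146.7]), array([577.1, 206. ])]
bar S z149 [array([621.9, 191.9]), array([617.4, 131.6])]
tin T [539.9  -2.6  50. ]
```

Emit:
{"method": "play_rows", "body": {
  "dp": [
    [-0.86,-0.5,0],
    [-1.73,-1.0,0],
    [-2.59,-1.5,0],
    [-3.45,-2.0,0],
    [-4.31,-2.5,0]
  ],
  "rot": [
    [0,0,-0.7],
    [0,0,-1.4],
    [0,0,-2.1],
    [0,0,-2.8],
    [0,0,-3.55]
  ],
  "fingers": 0
}}

```text
clock: 0.52
eef_pos: [351.9, 424.8, 231.0]
tcp_rot: [-3.141, -0.0, -3.137]
contact_force: [1.0, 1.0, -0.4]
opening: 0.296
grasp_force: 0.0
```

```bash
python3 - <<'E'
import cv2,numpy as np
from h import *
S=cv2.imread("pics/scene0.png");T=cv2.imread("pics/top0.png")
# contrast-stretched crops: canister both views + stand
def c(im,y0,y1,x0,x1): 
    a=cv2.resize(im[y0:y1,x0:x1],(400,400),interpolation=cv2.INTER_CUBIC).astype(float)
    return np.clip((a/110)**.6*255*.8,0,255).astype(np.uint8)
cv2.imwrite("pics/c2.png",np.hstack([c(S,160,210,308,358),c(T,180,226,200,246)]))
Sf=dict(np.load("scene0.npz"));Tf=dict(np.load("top0.npz"))
print("jar lid z120",onz(Tf,222,131,120),"mug z90",onz(Tf,153,266,90))
E
```

```text
jar lid z120 [760.86219429 178.76635668 120.        ] mug z90 [371.76411392 358.52502832  90.        ]
```

View pics/c2.png

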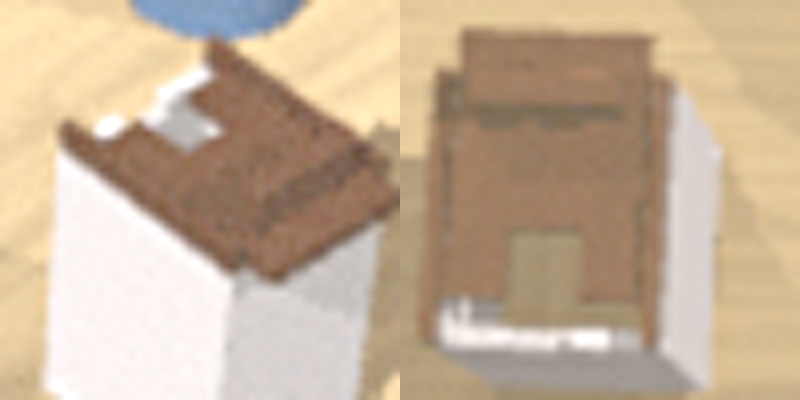

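The enlarged views show the cover's front edge at top-crop row 303, its far edge at row 32, the bar's dark near face at rows 100–118, and the notch centred at column 145 of that crop.

```bash
python3 - <<'E'
from h import *
np.set_printoptions(precision=1,suppress=True)
T=dict(np.load("top0.npz"))
k=46/400
p=lambda x,y:(200+(x+.5)*k-.5,180+(y+.5)*k-.5)
for n,x,y,z in[("front",145,303,129),("far",155,32,129),("notchL",108,228,129),("notchR",182,228,129),("barface lo",150,118,129),("barface hi",150,100,149),
 ("railLout n",22,340,132),("railRout n",262,348,132),("railRout f",270,85,132),("railLout f",42,72,132)]:
    print(n,onz(T,*p(x,y),z))
E
```

```text
front [517.6 180.9 129. ]
far [605.4 182.4 129. ]
notchL [541.4 194.  129. ]
notchR [542.  170.4 129. ]
barface lo [577.3 182.5 129. ]
barface hi [579.3 179.2 149. ]
railLout n [504.3 218.8 132. ]
railRout n [503.8 142.6 132. ]
railRout f [588.5 144.1 132. ]
railLout f [590.8 217.4 132. ]
```

Emit:
{"method": "play_rows", "body": {
  "dp": [
    [-0.62,-0.79,0.1],
    [-1.24,-1.57,0.2],
    [-1.86,-2.36,0.3],
    [-2.48,-3.14,0.4],
    [-3.1,-3.93,0.5]
  ],
  "rot": [
    [0,0,0],
    [0,0,0],
    [0,0,0],
    [0,0,0],
    [0,0,0]
  ]
}}

```text
clock: 0.93
eef_pos: [476.1, 267.5, 211.0]
tcp_rot: [-3.142, -0.0, -3.142]
contact_force: [0.5, 0.7, -0.1]
opening: 0.002
grasp_force: 0.0
```

Emit:
{"method": "play_rows", "body": {
  "dp": [
    [-0.6,-0.72,0],
    [-1.2,-1.44,0],
    [-1.8,-2.16,0.4],
    [-1.8,-2.16,1.2],
    [-1.8,-2.16,1.85]
  ],
  "rot": [
    [0,0,0],
    [0,0,0],
    [0,0,0],
    [0,0,0],
    [0,0,0]
  ]
}}

```text
clock: 1.35
eef_pos: [548.8, 180.9, 136.3]
tcp_rot: [3.141, 0.001, 3.138]
contact_force: [-1.5, 0.5, -1.9]
opening: -0.001
grasp_force: 0.0
```

Emit:
{"method": "play_rows", "body": {
  "dp": [
    [-0.2,0,0],
    [-0.4,0,0],
    [-0.6,0,0],
    [-0.8,0,0],
    [-1.0,0,0]
  ],
  "rot": [
    [0,0,0],
    [0,0,0],
    [0,0,0],
    [0,0,0],
    [0,0,0]
  ]
}}

```text
clock: 1.77
eef_pos: [588.3, 183.4, 138.6]
tcp_rot: [3.141, 0.001, -3.141]
contact_force: [-3.2, -0.1, 0.7]
opening: 0.001
grasp_force: 1.6
```

Emit:
{"method": "play_rows", "body": {
  "dp": [
    [-0.2,0,0],
    [-0.4,0,0],
    [-0.6,0,0],
    [-0.8,0,0],
    [-0.9,0,0]
  ],
  "rot": [
    [0,0,0],
    [0,0,0],
    [0,0,0],
    [0,0,0],
    [0,0,0]
  ]
}}

```text
clock: 2.18
eef_pos: [624.9, 183.1, 137.7]
tcp_rot: [3.141, 0.001, 3.142]
contact_force: [-3.0, 0.1, 2.9]
opening: -0.004
grasp_force: 1.4
```

Emit:
{"method": "play_rows", "body": {
  "dp": [
    [-0.05,0,0],
    [-0.1,0,0],
    [-0.15,0,0],
    [-0.2,0,0]
  ],
  "rot": [
    [0,0,0],
    [0,0,0],
    [0,0,0],
    [0,0,0]
  ]
}}

```text
clock: 2.52
eef_pos: [631.2, 182.9, 137.2]
tcp_rot: [-3.142, -0.0, -3.142]
contact_force: [-3.6, -0.5, 1.6]
opening: -0.0
grasp_force: 1.3
```

Emit:
{"method": "play_rows", "body": {
  "dp": [
    [-0.03,0,0],
    [-0.06,0,0],
    [-0.09,0,0]
  ],
  "rot": [
    [0,0,0],
    [0,0,0],
    [0,0,0]
  ]
}}

```text
clock: 2.77
eef_pos: [634.7, 182.8, 137.2]
tcp_rot: [-3.141, -0.001, 3.142]
contact_force: [-9.0, 0.1, 3.4]
opening: 0.0
grasp_force: 4.3
```

Emit:
{"method": "play_rows", "body": {
  "dp": [
    [-0.03,0,0],
    [-0.06,0,0]
  ],
  "rot": [
    [0,0,0],
    [0,0,0]
  ]
}}

```text
clock: 2.93
eef_pos: [634.8, 182.8, 137.1]
tcp_rot: [-3.141, -0.006, 3.141]
contact_force: [-17.1, 1.3, 11.5]
opening: -0.003
grasp_force: 8.3
```

Emit:
{"method": "play_rows", "body": {
  "dp": [
    [0.3,0,0],
    [0.6,0,-0.5],
    [0.8,0,-1.4],
    [1.0,-0.3,-2.2],
    [1.2,-1.1,-2.6]
  ],
  "rot": [
    [0,0,0],
    [0,0,0],
    [0,0,0],
    [0,0,0],
    [0,0,0]
  ]
}}

```text
clock: 3.35
eef_pos: [591.2, 141.6, 245.4]
tcp_rot: [3.139, 0.006, -3.139]
contact_force: [2.0, -0.4, 1.2]
opening: 0.002
grasp_force: 0.0
```

Emit:
{"method": "play_rows", "body": {
  "dp": [
    [0.3,-0.9,0],
    [0.6,-1.8,0],
    [0.9,-2.7,0],
    [1.2,-3.6,0],
    [1.5,-4.5,0]
  ],
  "rot": [
    [0,0,0],
    [0,0,0],
    [0,0,0],
    [0,0,0],
    [0,0,0]
  ],
  "fingers": 1
}}

```text
clock: 3.77
eef_pos: [529.1, -42.8, 241.7]
tcp_rot: [-3.141, 0.002, -3.141]
contact_force: [0.6, -0.4, 0.2]
opening: 0.713
grasp_force: 0.0
```

Emit:
{"method": "play_rows", "body": {
  "dp": [
    [0.1,-0.8,0],
    [0.2,-1.6,0],
    [0.2,-2.18,0],
    [0.2,-2.18,0],
    [0.2,-2.18,0]
  ],
  "rot": [
    [0,0,0],
    [0,0,0],
    [0,0,0],
    [0,0,0],
    [0,0,0]
  ]
}}

```text
clock: 4.18
eef_pos: [521.7, -129.5, 241.5]
tcp_rot: [-3.141, 0.001, 3.139]
contact_force: [0.2, 0.9, -0.3]
opening: 1.001
grasp_force: 0.0
```

Emit:
{"method": "play_rows", "body": {
  "dp": [
    [0,0,0.4],
    [0,0,0.8],
    [0,0,1.2],
    [0,0,1.6],
    [0,0,1.75]
  ],
  "rot": [
    [0,0,0],
    [0,0,0],
    [0,0,0],
    [0,0,0],
    [0,0,0]
  ]
}}

```text
clock: 4.6
eef_pos: [520.6, -126.9, 169.3]
tcp_rot: [3.141, -0.002, -3.14]
contact_force: [-0.7, 0.5, 0.5]
opening: 0.994
grasp_force: 0.0
```

```bash
python3 - <<'E'
from rig import optics,telemetry
import cv2,numpy as np
out=[]
for n,(y0,y1,x0,x1) in(("scene",(160,260,200,360)),("top",(170,250,200,350))):
    f=optics.grab_frame(n); np.savez(f"{n}1.npz",**f); cv2.imwrite(f"pics/{n}1.png",f["color"][:,:,::-1])
    a=f["color"][:,:,::-1]
    out.append(a)
s,t=out
g=lambda im,y,x,h,w,k:np.clip((cv2.resize(im[y:y+h,x:x+w],None,fx=k,fy=k,interpolation=cv2.INTER_CUBIC)/130.)**.7*230,0,255)
A=np.hstack([g(s,160,305,50,50,8),g(t,170,200,50,50,8)])
B=g(s,190,205,100,80,2)
cv2.imwrite("pics/c3.png",np.vstack([A,np.hstack([g(s,180,190,50,100,4),g(t,195,280,50,100,4)])]))
print(telemetry.sense()["eef_pos"])
E
```

```text
[ 520.8623212  -127.23576614  170.34042231][ WARN:0@1.091] global loadsave.cpp:1063 imwrite_ Unsupported depth image for selected encoder is fallbacked to CV_8U.
```

View pics/c3.png

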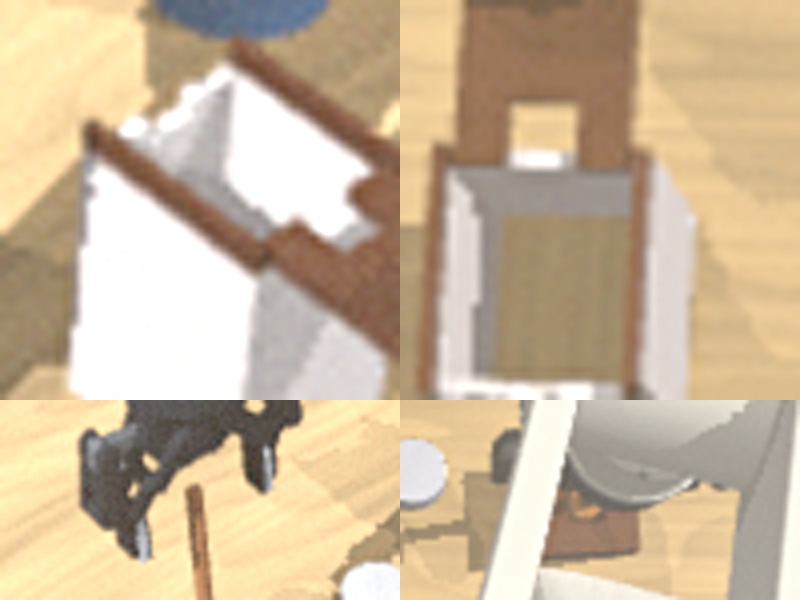

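The canister is open, with the mouth free between the rails. The dipper's handle end (lower left, (197,487)) lies between the open fingertips at (140,555) and (262,490), so I'll close the fingers.

Emit:
{"method": "play_rows", "body": {
  "dp": [
    [0,0,0],
    [0,0,0],
    [0,0,0],
    [0,0,0],
    [0,0,0]
  ],
  "rot": [
    [0,0,0],
    [0,0,0],
    [0,0,0],
    [0,0,0],
    [0,0,0]
  ],
  "fingers": 0,
  "grip_force": 35
}}

```text
clock: 5.12
eef_pos: [521.6, -128.4, 171.9]
tcp_rot: [-3.141, 0.001, 3.141]
contact_force: [-0.5, -0.7, -0.6]
opening: 0.297
grasp_force: 0.0
```

Emit:
{"method": "play_rows", "body": {
  "dp": [
    [0,0,0],
    [0,0,0],
    [0,0,0],
    [0,0,0],
    [0,0,0]
  ],
  "rot": [
    [0,0,0],
    [0,0,0],
    [0,0,0],
    [0,0,0],
    [0,0,0]
  ]
}}

```text
clock: 5.53
eef_pos: [521.6, -128.5, 171.7]
tcp_rot: [-3.141, 0.001, 3.142]
contact_force: [-0.6, -1.3, 5.1]
opening: 0.118
grasp_force: 34.2
```

```bash
python3 - <<'E'
from h import *
np.set_printoptions(precision=1,suppress=True)
T=dict(np.load("top1.npz"));S=dict(np.load("scene1.npz"))
p=lambda x,y:(200+(x+.5)/8-.5,170+(y+.5)/8-.5)
q=lambda x,y:(305+(x+.5)/8-.5,160+(y+.5)/8-.5)
for n,x,y,z in[("far in edge",145,168,120),("railL f out",32,150,132),("railR f out",250,152,132),("railLin",58,150,132),("railRin",232,152,132),("railL n",20,385,132),("railR n",240,385,132)]:
    print(n,onz(T,*p(x,y),z))
print("S railcorner near",onz(S,*q(90,125),132), "far-right rail n",onz(S,*q(235,42),132))
for x,y in((165,215),):
    c,d=ray(T,*p(x,y)); print("bottom far edge", c+d*(586-c[0])/d[0])
c,d=ray(T,*p(98,300)); print("bottom left edge", c+d*(213-c[1])/d[1])
E
```

```text
far in edge [586.4 182.  120. ]
railL f out [589.4 219.6 132. ]
railR f out [590.6 143.6 132. ]
railLin [589.7 210.6 132. ]
railRin [590.5 149.9 132. ]
railL n [507. 219. 132.]
railR n [509.1 143.2 132. ]
S railcorner near [506.7 145.2 132. ] far-right rail n [507.2 216.  132. ]
bottom far edge [586.  189.7  29.6]
bottom left edge [552.5 213.   31.6]
```

Emit:
{"method": "play_rows", "body": {
  "dp": [
    [0,0,-0.5],
    [0,0,-1.3],
    [0,0,-2.1],
    [0,0,-2.9],
    [0,0,-3.8]
  ],
  "rot": [
    [0,0,0],
    [0,0,0],
    [0,0,0],
    [0,0,0],
    [0,0,0]
  ]
}}

```text
clock: 5.95
eef_pos: [520.4, -127.9, 323.7]
tcp_rot: [3.141, -0.002, 3.141]
contact_force: [0.9, -0.2, -1.7]
opening: 0.119
grasp_force: 34.2
```

Emit:
{"method": "play_rows", "body": {
  "dp": [
    [-0.1,0.7,0],
    [-0.25,1.5,0],
    [-0.4,2.3,0],
    [-0.55,3.1,0],
    [-0.7,3.9,0]
  ],
  "rot": [
    [0,0,0],
    [0,0,0],
    [0,0,0],
    [0,0,0],
    [0,0,0]
  ]
}}

```text
clock: 6.37
eef_pos: [549.0, 29.2, 323.0]
tcp_rot: [3.141, -0.001, 3.141]
contact_force: [0.7, -0.6, 0.0]
opening: 0.116
grasp_force: 34.2
```

Emit:
{"method": "play_rows", "body": {
  "dp": [
    [-0.1,0.8,0],
    [-0.15,1.6,0],
    [-0.2,2.4,0],
    [-0.22,3.2,0],
    [-0.22,3.85,0]
  ],
  "rot": [
    [0,0,0],
    [0,0,0],
    [0,0,0],
    [0,0,0],
    [0,0,0]
  ]
}}

```text
clock: 6.78
eef_pos: [557.6, 184.0, 322.7]
tcp_rot: [3.141, -0.001, -3.141]
contact_force: [-0.1, 0.3, 1.3]
opening: 0.117
grasp_force: 34.2
```

```bash
python3 - <<'E'
from rig import optics,telemetry
import cv2,numpy as np
from h import *
np.set_printoptions(precision=3,suppress=True)
s=telemetry.sense();print(s["eef_pos"],s["contact_force"],s["opening"])
a=[]
for n in("scene","top"):
    f=optics.grab_frame(n); np.savez(f"{n}2.npz",**f); im=f["color"][:,:,::-1]; 
    c=proj(f,[s["eef_pos"][0],s["eef_pos"][1],s["eef_pos"][2]-90]).astype(int);print(n,c)
    y,x=max(c[1]-50,0),c[0]-50; print(x,y)
    a.append(np.clip((cv2.resize(im[y:y+100,x:x+100],(400,400),interpolation=cv2.INTER_CUBIC)/140.)**.7*230,0,255).astype(np.uint8))
cv2.imwrite("pics/c4.png",np.hstack(a))
E
```

```text
[557.644 183.967 322.676] [-0.069  0.309  1.326] 0.1171045436641672
scene [341 150]
291 100
top [208 193]
158 143
```

View pics/c4.png

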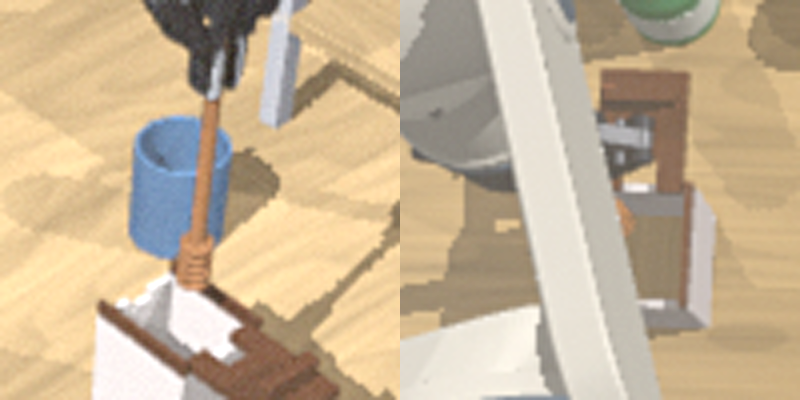

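The dipper hangs from the gripper: the handle leaves the fingers at (212,98) and the head ends at about (193,287). I'll check that lean against a true vertical.

```bash
python3 - <<'E'
from h import *
S=dict(np.load("scene2.npz"));T=dict(np.load("top2.npz"))
e=np.array([557.6,184.0,322.7])
for dz in(-5,-124,-160): 
  print(dz,(proj(S,e+[0,0,dz])-[291,100])*4,(proj(T,e+[0,0,dz])-[158,143])*4)
# head end in scene
im=S["color"].astype(int)
m=((im[...,0]>im[...,2]*1.8)&(im[...,0]>110)).astype(np.uint8)
for v in range(124,175,4):
    u=np.where(m[v,330:350])[0]; print(v,u+330 if len(u) else None, proj(S,e)[0])
E
```

```text
-5 [213.02345361  93.58261237] [175.28940573 172.54360008]
-124 [197.21486017 239.99520101] [213.08354525 210.03337277]
-160 [192.8384631  280.52756247] [222.92394711 219.79452711]
124 [330 331 332 333 335 336 337 339 340 346 347 348 349] 344.43428221516746
128 [330 331 346 347 348 349] 344.43428221516746
132 [348 349] 344.43428221516746
136 [342] 344.43428221516746
140 [341 342] 344.43428221516746
144 [341 342] 344.43428221516746
148 [340 341] 344.43428221516746
152 [339 340] 344.43428221516746
156 [339 340] 344.43428221516746
160 [336 337 338 339 343 347 348 349] 344.43428221516746
164 [337 338 344 345 347 349] 344.43428221516746
168 [330 336 342 343 344 346 349] 344.43428221516746
172 [340 346 347 348] 344.43428221516746
```

Emit:
{"method": "play_rows", "body": {
  "dp": [
    [0,-0.05,0.4],
    [0,-0.05,1.0],
    [0,-0.05,1.6],
    [0,-0.05,2.2],
    [0,-0.05,2.65]
  ],
  "rot": [
    [0,0,0],
    [0,0,0],
    [0,0,0],
    [0,0,0],
    [0,0,0]
  ]
}}

```text
clock: 7.3
eef_pos: [557.0, 178.7, 215.0]
tcp_rot: [-3.141, -0.002, 3.141]
contact_force: [0.6, -0.1, -0.5]
opening: 0.121
grasp_force: 34.3
```

Emit:
{"method": "play_rows", "body": {
  "dp": [
    [0,0,0.05],
    [0,0,0.1],
    [0,0,0.15],
    [0,0,0.2],
    [0,0,0.2]
  ],
  "rot": [
    [0,0,0],
    [0,0,0],
    [0,0,0],
    [0,0,0],
    [0,0,0]
  ]
}}

```text
clock: 7.72
eef_pos: [558.6, 179.7, 210.1]
tcp_rot: [3.141, 0.001, 3.141]
contact_force: [-0.8, 0.3, 0.0]
opening: 0.115
grasp_force: 34.3
```

Emit:
{"method": "play_rows", "body": {
  "dp": [
    [0,0.03,0.04],
    [0,0.03,0.08],
    [0,0.03,0.12],
    [0,0.03,0.16],
    [0,0.03,0.2]
  ],
  "rot": [
    [0,0,0],
    [0,0,0],
    [0,0,0],
    [0,0,0],
    [0,0,0]
  ]
}}

```text
clock: 8.13
eef_pos: [558.1, 181.0, 201.2]
tcp_rot: [3.142, 0.0, -3.142]
contact_force: [-0.7, -0.5, 0.1]
opening: 0.118
grasp_force: 34.3
```

Emit:
{"method": "play_rows", "body": {
  "dp": [
    [0,0,0.04],
    [0,0,0.08],
    [0,0,0.12],
    [0,0,0.12]
  ],
  "rot": [
    [0,0,0],
    [0,0,0],
    [0,0,0],
    [0,0,0]
  ]
}}

```text
clock: 8.47
eef_pos: [557.9, 180.8, 196.1]
tcp_rot: [-3.141, -0.001, 3.142]
contact_force: [-0.4, 0.2, -0.1]
opening: 0.114
grasp_force: 34.3
```

Emit:
{"method": "play_rows", "body": {
  "dp": [
    [0,0,0.03],
    [0,0,0.06],
    [0,0,0.09],
    [0,0,0.09]
  ],
  "rot": [
    [0,0,0],
    [0,0,0],
    [0,0,0],
    [0,0,0]
  ]
}}

```text
clock: 8.8
eef_pos: [558.0, 180.9, 192.6]
tcp_rot: [-3.141, -0.0, -3.142]
contact_force: [-0.4, -0.0, -0.7]
opening: 0.117
grasp_force: 34.3
```

Emit:
{"method": "play_rows", "body": {
  "dp": [
    [0,0,0.03],
    [0,0,0.06],
    [0,0,0.06]
  ],
  "rot": [
    [0,0,0],
    [0,0,0],
    [0,0,0]
  ]
}}

```text
clock: 9.05
eef_pos: [559.2, 181.2, 192.0]
tcp_rot: [3.141, 0.002, 3.142]
contact_force: [-1.7, -0.1, 10.4]
opening: 0.115
grasp_force: 35.4
```

The head met the bottom at TCP z ≈ 192, a 10 N reaction, which puts the bottom at about 32 mm. Next I'll raise it a little, then lean.

Emit:
{"method": "play_rows", "body": {
  "dp": [
    [0,0,-0.1],
    [-0.1,0,-0.2],
    [-0.2,0,-0.2],
    [-0.25,0,-0.2],
    [-0.25,0,-0.2]
  ],
  "rot": [
    [0,0,0],
    [0,0,0],
    [0,0,0],
    [0,0,0],
    [0,0,0]
  ]
}}

```text
clock: 9.47
eef_pos: [568.7, 180.9, 198.3]
tcp_rot: [-3.142, 0.0, 3.141]
contact_force: [-0.0, -0.3, 0.1]
opening: 0.115
grasp_force: 34.3
```

Emit:
{"method": "play_rows", "body": {
  "dp": [
    [0.46,0,0.03],
    [0.92,0,0.09],
    [1.36,0,0.2],
    [1.78,0,0.38],
    [2.19,0,0.6]
  ],
  "rot": [
    [0,-1.17,0],
    [0,-2.33,0],
    [0,-3.5,0],
    [0,-4.67,0],
    [0,-5.83,0]
  ]
}}

```text
clock: 9.88
eef_pos: [493.9, 174.9, 180.3]
tcp_rot: [-3.123, 0.501, 3.137]
contact_force: [1.8, -1.3, -0.5]
opening: 0.118
grasp_force: 34.3
```

Emit:
{"method": "play_rows", "body": {
  "dp": [
    [0,0,0],
    [0,0,0]
  ],
  "rot": [
    [0,0,0],
    [0,0,0]
  ]
}}

```text
clock: 10.05
eef_pos: [496.1, 175.5, 180.8]
tcp_rot: [-3.12, 0.497, 3.14]
contact_force: [0.8, 0.4, 0.7]
opening: 0.12
grasp_force: 34.3
```

```bash
cat > go.py <<'E'
import sys,numpy as np
from scipy.spatial.transform import Rotation as R
from rig import telemetry
s=telemetry.sense(); p=s["eef_pos"]; C=R.from_euler("xyz",s["tcp_rot"])
x,y,z,th=map(float,sys.argv[1:5])
G=R.from_euler("xyz",[np.pi,np.radians(th),np.pi])
np.set_printoptions(precision=3,suppress=True)
print("head end",p+159.7*C.as_matrix()[:,2],"toolz",C.as_matrix()[:,2],"F",s["contact_force"])
print("dp",C.inv().apply(np.array([x,y,z])-p)/40,"rot",np.degrees((C.inv()*G).as_rotvec())/6)
E
python3 go.py 480.9 181.3 173.8 35
```

```text
head end [572.127 171.887  40.41 ] toolz [ 0.476 -0.022 -0.879] F [0.763 0.351 0.657]
dp [ 0.417  0.145 -0.03 ] rot [-0.214 -1.091 -0.004]
```

Emit:
{"method": "play_rows", "body": {
  "dp": [
    [0.1,0.04,0],
    [0.2,0.08,-0.01],
    [0.3,0.11,-0.02],
    [0.42,0.14,-0.03],
    [0.42,0.14,-0.03]
  ],
  "rot": [
    [-0.05,-0.27,0],
    [-0.1,-0.55,0],
    [-0.16,-0.82,0],
    [-0.21,-1.09,0],
    [-0.21,-1.09,0]
  ]
}}

```text
clock: 10.47
eef_pos: [482.1, 180.6, 173.8]
tcp_rot: [-3.141, 0.613, 3.138]
contact_force: [-0.0, -1.5, -1.9]
opening: 0.117
grasp_force: 34.3
```

```bash
python3 go.py 476.8 181.3 166.7 36.8
```

```text
head end [573.983 180.249  43.155] toolz [ 0.575 -0.002 -0.818] F [-0.003 -1.51  -1.868]
dp [0.211 0.016 0.068] rot [-0.023 -0.281 -0.029]
```

Emit:
{"method": "play_rows", "body": {
  "dp": [
    [0.04,0,0.01],
    [0.08,0.01,0.02],
    [0.12,0.01,0.04],
    [0.16,0.01,0.05],
    [0.16,0.01,0.05]
  ],
  "rot": [
    [0,-0.06,0],
    [0,-0.11,0],
    [0,-0.16,0],
    [0,-0.21,0],
    [0,-0.21,0]
  ]
}}

```text
clock: 10.88
eef_pos: [479.1, 181.3, 169.2]
tcp_rot: [-3.141, 0.635, 3.138]
contact_force: [0.1, -0.1, -0.5]
opening: 0.115
grasp_force: 34.3
```

```bash
python3 go.py 476.8 181.3 166.7 36.8
```

```text
head end [573.774 180.913  40.579] toolz [ 0.593 -0.003 -0.805] F [ 0.098 -0.15  -0.471]
dp [ 0.083 -0.001  0.016] rot [-0.025 -0.073 -0.031]
```

Emit:
{"method": "play_rows", "body": {
  "dp": [
    [0.03,0,0.01],
    [0.06,0,0.01],
    [0.08,0,0.02],
    [0.08,0,0.02]
  ],
  "rot": [
    [0,-0.02,0],
    [0,-0.05,0],
    [0,-0.07,0],
    [0,-0.07,0]
  ]
}}

```text
clock: 11.22
eef_pos: [476.1, 181.5, 166.6]
tcp_rot: [3.141, 0.643, 3.138]
contact_force: [1.5, 0.4, 1.9]
opening: 0.117
grasp_force: 34.4
```

```bash
python3 go.py 475.6 181.3 165 37
```

```text
head end [571.86  181.262  38.789] toolz [ 0.6   -0.001 -0.8  ] F [1.475 0.418 1.936]
dp [ 0.033 -0.004  0.024] rot [-0.012 -0.025 -0.029]
```

Emit:
{"method": "play_rows", "body": {
  "dp": [
    [0.02,0,0.01],
    [0.03,0,0.02],
    [0.04,0,0.02],
    [0.04,0,0.02]
  ],
  "rot": [
    [0,-0.02,0],
    [0,-0.04,0],
    [0,-0.06,0],
    [0,-0.06,0]
  ]
}}

```text
clock: 11.55
eef_pos: [475.2, 181.6, 165.1]
tcp_rot: [3.14, 0.65, 3.138]
contact_force: [3.9, -0.6, 4.2]
opening: 0.119
grasp_force: 34.5
```

```bash
python3 go.py 475 181.3 164 37.2
```

```text
head end [571.856 181.457  37.982] toolz [ 0.605 -0.001 -0.796] F [ 3.889 -0.58   4.162]
dp [ 0.021 -0.008  0.019] rot [-0.009  0.006 -0.03 ]
```

Both contacts are felt now, at the lip and the bottom. I'll release gently.

Emit:
{"method": "play_rows", "body": {
  "dp": [
    [0,0,0],
    [0,0,0],
    [0,0,0],
    [0,0,0],
    [0,0,0]
  ],
  "rot": [
    [0,0,0],
    [0,0,0],
    [0,0,0],
    [0,0,0],
    [0,0,0]
  ],
  "fingers": 0.25
}}

```text
clock: 11.97
eef_pos: [474.4, 181.1, 164.3]
tcp_rot: [3.141, 0.648, 3.138]
contact_force: [0.4, -1.3, 0.6]
opening: 0.252
grasp_force: 0.0
```

```bash
python3 - <<'E'
from rig import optics,telemetry
import cv2,numpy as np
a=[]
for n,(x,y) in(("scene",(280,130)),("top",(180,165))):
    f=optics.grab_frame(n); np.savez(f"{n}3.npz",**f); im=f["color"][:,:,::-1]
    a.append(np.clip((cv2.resize(im[y:y+80,x:x+80],(400,400),interpolation=cv2.INTER_CUBIC)/140.)**.7*230,0,255).astype(np.uint8))
cv2.imwrite("pics/c5.png",np.hstack(a)); print(telemetry.sense()["contact_force"],telemetry.sense()["opening"])
E
```

```text
[-0.075915   -0.10995907  0.0807695 ] 0.25009129436547206
```

View pics/c5.png

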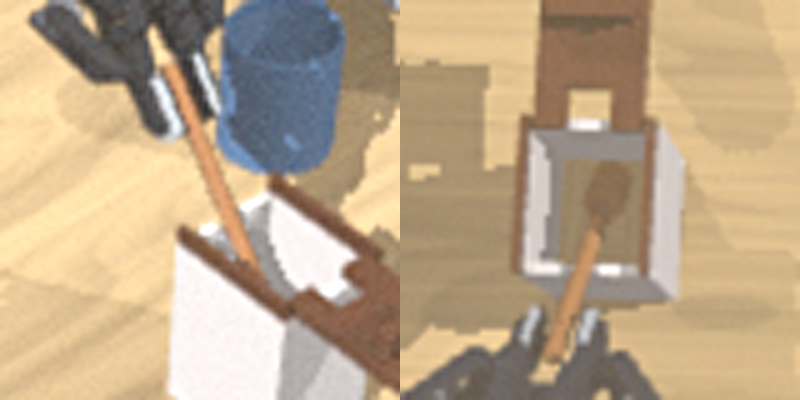

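Released. In the top view the dipper leans from the head at (605,190) over the lip near (583,268) up to (553,355), clear between the fingers. I'll check it against the expected axis.

```bash
python3 - <<'E'
from h import *
T=dict(np.load("top3.npz"));S=dict(np.load("scene3.npz"))
e=np.array([571.9,181.4,38.]);a=np.array([-.605,0.001,.796])
for L in(20,100,199):
    X=e+a*L; print(L,X,(proj(T,X)-[180,165])*5+[400,0],(proj(S,X)-[280,130])*5)
print(tri(S,(280+172/5,130+65/5),T,(180+153/5,165+357/5)))
E
python3 go.py 400 181 240 20
```

```text
20 [559.8  181.42  53.92] [605.94922262 193.68425674] [280.23364548 346.2853627 ]
100 [511.4 181.5 117.6] [583.07557883 260.77064536] [229.8427913  221.97058408]
199 [451.505 181.599 196.404] [550.52545929 356.2372876 ] [165.45217261  63.11823601]
(array([452.65041953, 182.56846474, 194.67722911]), np.float64(4.6515091077807575))
head end [570.985 181.029  37.134] toolz [ 0.604 -0.001 -0.797] F [-0.076 -0.11   0.081]
dp [ 0.345 -0.011 -2.631] rot [-0.008  2.858 -0.031]
```

Emit:
{"method": "play_rows", "body": {
  "dp": [
    [0,0,0],
    [0,0,-0.3],
    [0,0,-0.9],
    [0,0,-1.7],
    [0,0,-2.4]
  ],
  "rot": [
    [0,0,0],
    [0,0,0],
    [0,0,0],
    [0,0,0],
    [0,0,0]
  ],
  "fingers": 0.5
}}

```text
clock: 12.48
eef_pos: [415.3, 181.1, 241.3]
tcp_rot: [3.141, 0.646, 3.138]
contact_force: [0.5, -0.1, 1.4]
opening: 0.496
grasp_force: 0.0
```

```bash
python3 go.py 430 220 290 0
```

```text
head end [511.437 180.892 113.733] toolz [ 0.602 -0.002 -0.799] F [ 0.461 -0.069  1.437]
dp [-1.024  0.974 -0.753] rot [-0.005  6.169 -0.032]
```

Emit:
{"method": "play_rows", "body": {
  "dp": [
    [-0.2,0.1,-0.2],
    [-0.4,0.3,-0.35],
    [-0.6,0.5,-0.5],
    [-0.8,0.75,-0.65],
    [-1.02,0.97,-0.75]
  ],
  "rot": [
    [0,1.0,0],
    [0,2.0,0],
    [0,3.0,0],
    [0,4.0,0],
    [0,5.0,0]
  ],
  "fingers": 0
}}

```text
clock: 12.9
eef_pos: [431.1, 222.1, 292.3]
tcp_rot: [3.136, 0.14, 3.14]
contact_force: [1.3, -0.2, -0.4]
opening: 0.0
grasp_force: 0.0
```

```bash
python3 go.py 580 181 270 0
```

```text
head end [453.421 222.988 134.189] toolz [ 0.14   0.006 -0.99 ] F [ 1.262 -0.222 -0.383]
dp [-3.609 -1.029  1.067] rot [ 0.057  1.339 -0.007]
```

Emit:
{"method": "play_rows", "body": {
  "dp": [
    [-0.75,-0.2,0.2],
    [-1.5,-0.4,0.4],
    [-2.25,-0.6,0.6],
    [-3.0,-0.8,0.85],
    [-3.6,-1.03,1.07]
  ],
  "rot": [
    [0,0.3,0],
    [0,0.6,0],
    [0,0.9,0],
    [0.05,1.2,0],
    [0.06,1.34,0]
  ]
}}

```text
clock: 13.32
eef_pos: [582.2, 177.8, 267.3]
tcp_rot: [-3.136, 0.002, 3.137]
contact_force: [0.2, -0.3, 0.6]
opening: 0.002
grasp_force: 0.0
```

Emit:
{"method": "play_rows", "body": {
  "dp": [
    [-0.7,0,0.2],
    [-1.4,0,0.4],
    [-2.1,0,0.8],
    [-2.65,0,1.2],
    [-2.65,0,1.5]
  ],
  "rot": [
    [0,0,0],
    [0,0,0],
    [0,0,0],
    [0,0,0],
    [0,0,0]
  ]
}}

```text
clock: 13.73
eef_pos: [689.0, 177.2, 206.1]
tcp_rot: [-3.136, 0.004, 3.137]
contact_force: [-1.8, -0.1, 0.7]
opening: -0.001
grasp_force: 0.0
```

```bash
python3 go.py 687 181.5 137 0
```

```text
head end [689.703 176.289  46.423] toolz [ 0.004 -0.006 -1.   ] F [-1.781 -0.139  0.736]
dp [0.059 0.117 1.727] rot [-0.054  0.04  -0.046]
```

Emit:
{"method": "play_rows", "body": {
  "dp": [
    [0.05,0.05,0.4],
    [0.05,0.1,0.8],
    [0.05,0.12,1.2],
    [0.05,0.12,1.6],
    [0.05,0.12,1.72]
  ],
  "rot": [
    [0,0,0],
    [0,0,0],
    [-0.05,0.04,-0.05],
    [-0.05,0.04,-0.05],
    [-0.05,0.04,-0.05]
  ]
}}

```text
clock: 14.15
eef_pos: [682.3, 181.8, 136.4]
tcp_rot: [-3.141, -0.005, -3.14]
contact_force: [-0.5, 0.0, -0.3]
opening: -0.001
grasp_force: 0.0
```

Emit:
{"method": "play_rows", "body": {
  "dp": [
    [0.2,0,0],
    [0.4,0,0],
    [0.6,0,0],
    [0.8,0,0],
    [1.0,0,0]
  ],
  "rot": [
    [0,0,0],
    [0,0,0],
    [0,0,0],
    [0,0,0],
    [0,0,0]
  ]
}}

```text
clock: 14.57
eef_pos: [644.0, 182.3, 140.7]
tcp_rot: [3.141, 0.002, -3.14]
contact_force: [2.9, 0.0, -0.5]
opening: -0.002
grasp_force: 1.6
```

Emit:
{"method": "play_rows", "body": {
  "dp": [
    [0.2,0,0],
    [0.4,0,0],
    [0.6,0,0],
    [0.8,0,0],
    [0.95,0,0]
  ],
  "rot": [
    [0,0,0],
    [0,0,0],
    [0,0,0],
    [0,0,0],
    [0,0,0]
  ]
}}

```text
clock: 14.98
eef_pos: [605.4, 182.2, 140.0]
tcp_rot: [3.141, -0.0, -3.14]
contact_force: [2.3, 1.0, 1.8]
opening: 0.003
grasp_force: 1.5
```

Emit:
{"method": "play_rows", "body": {
  "dp": [
    [0.08,0,0],
    [0.16,0,0],
    [0.24,0,0],
    [0.3,0,0],
    [0.3,0,0]
  ],
  "rot": [
    [0,0,0],
    [0,0,0],
    [0,0,0],
    [0,0,0],
    [0,0,0]
  ]
}}

```text
clock: 15.4
eef_pos: [593.5, 181.9, 139.3]
tcp_rot: [-3.141, -0.002, -3.14]
contact_force: [0.9, -0.3, 1.0]
opening: -0.001
grasp_force: 0.4
```

Emit:
{"method": "play_rows", "body": {
  "dp": [
    [0.03,0,0],
    [0.06,0,0],
    [0.09,0,0],
    [0.09,0,0]
  ],
  "rot": [
    [0,0,0],
    [0,0,0],
    [0,0,0],
    [0,0,0]
  ]
}}

```text
clock: 15.73
eef_pos: [590.3, 181.9, 139.3]
tcp_rot: [-3.141, -0.001, -3.14]
contact_force: [2.1, -0.3, 0.3]
opening: 0.002
grasp_force: 0.8
```

Emit:
{"method": "play_rows", "body": {
  "dp": [
    [0.03,0,0],
    [0.06,0,0],
    [0.06,0,0]
  ],
  "rot": [
    [0,0,0],
    [0,0,0],
    [0,0,0]
  ]
}}

```text
clock: 15.98
eef_pos: [588.4, 182.0, 139.5]
tcp_rot: [-3.141, -0.0, -3.14]
contact_force: [4.4, 0.1, -3.0]
opening: -0.002
grasp_force: 2.1
```

Emit:
{"method": "play_rows", "body": {
  "dp": [
    [0.03,0,0],
    [0.06,0,0],
    [0.06,0,0]
  ],
  "rot": [
    [0,0,0],
    [0,0,0],
    [0,0,0]
  ]
}}

```text
clock: 16.23
eef_pos: [588.2, 182.0, 139.7]
tcp_rot: [3.141, 0.005, -3.14]
contact_force: [13.5, -0.8, -8.1]
opening: 0.001
grasp_force: 6.4
```

The cover stops at TCP x = 588.2, against 588.8 predicted for fully shut. I'll back off and look.

Emit:
{"method": "play_rows", "body": {
  "dp": [
    [-0.2,0,0],
    [-0.6,0,0],
    [-0.8,0,-0.5],
    [-0.8,0,-1.3],
    [-0.8,0,-2.1]
  ],
  "rot": [
    [0,0,0],
    [0,0,0],
    [0,0,0],
    [0,0,0],
    [0,0,0]
  ]
}}

```text
clock: 16.65
eef_pos: [616.7, 181.6, 223.0]
tcp_rot: [-3.14, -0.006, -3.141]
contact_force: [0.5, 0.5, 0.2]
opening: -0.002
grasp_force: 0.0
```

Emit:
{"method": "play_rows", "body": {
  "dp": [
    [-0.3,-0.8,-0.2],
    [-0.6,-1.6,-0.4],
    [-0.6,-2.4,-0.6],
    [-0.6,-3.2,-0.8],
    [-0.6,-4.0,-0.8]
  ],
  "rot": [
    [0,0,0],
    [0,0,0],
    [0,0,0],
    [0,0,0],
    [0,0,0]
  ]
}}

```text
clock: 17.07
eef_pos: [642.0, 20.8, 257.0]
tcp_rot: [-3.142, -0.001, -3.14]
contact_force: [1.1, -0.2, 0.5]
opening: 0.003
grasp_force: 0.0
```

Emit:
{"method": "play_rows", "body": {
  "dp": [
    [0,0,0],
    [0,0,0]
  ],
  "rot": [
    [0,0,0],
    [0,0,0]
  ]
}}

```text
clock: 17.23
eef_pos: [641.4, 20.6, 255.3]
tcp_rot: [-3.142, -0.003, 3.14]
contact_force: [-1.0, 0.3, 0.5]
opening: -0.002
grasp_force: 0.0
```

```bash
python3 - <<'E'
from rig import optics,telemetry
import cv2,numpy as np
a=[]
for n,(x,y) in(("scene",(280,130)),("top",(180,165))):
    f=optics.grab_frame(n); im=f["color"][:,:,::-1]
    a.append(np.clip((cv2.resize(im[y:y+80,x:x+80],(400,400),interpolation=cv2.INTER_CUBIC)/140.)**.7*230,0,255).astype(np.uint8))
cv2.imwrite("pics/c6.png",np.hstack(a)); print(telemetry.sense()["contact_force"],telemetry.sense()["eef_pos"])
E
```

```text
[-0.23957438  0.92113952  0.10605718] [641.54171151  22.55474048 255.17112387]
```

View pics/c6.png

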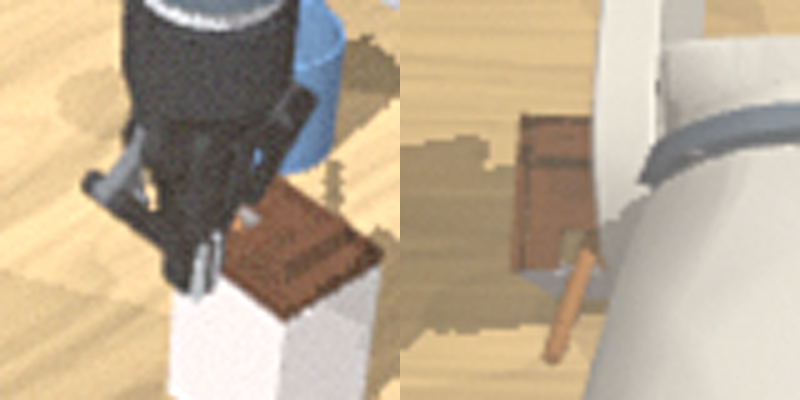

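The cover is shut with no overhang at the far edge (row 115). The handle rises through the notch at (583,255), with its top still at (553,357), and the robot touches nothing.

```bash
python3 -c "
from rig import r
print(r.sign_off())"
```

```text
the job is handed in; nothing more can be done
None
```

The job is done and handed in at about 17 s: the dipper's head rests on the canister bottom (felt at about 32 mm), its handle leans in the lip's dip, and the cover is fully shut with its notch round the handle.

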